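Ready the bathing nook: slide the pots on and restock the soap box

TASK

Get the nook ready for the next bath: draw the yellow stop pin out of its hole and park it upright in the side notch at the back of the ledge with its collar resting on the two prongs, then slide the steel lota from the red ring to the centre of the blue ring, and after it slide the copper pot from the white ring to the centre of the red ring, keeping both pots standing on the ledge all the way, never lifted. Put one spare soap bar flat into each empty pocket of the red soap box, leaving the bars already there in place and the mug, the jar and the hairbrush undisturbed.

Things in the scene. Friction and masses are not known exactly. Their poses are not given: they have to be found in the camera images.
- ledge: grey raised ledge on the slate counter, 170 (x) x 490 (y) x 45 mm high, fixed; origin at the centre of its underside, y runs along the row of marked places. Its back edge (+x) carries two wooden prongs 45 mm high that form the side notch
- white_spot (a point): centre of the white ring painted on the ledge's top (all three rings: 120 mm inner, 138 mm outer diameter, in one row along the ledge's y, 175 mm apart: white, red, blue); the waiting place
- red_spot (a point): centre of the red ring with the dark hotplate disc, on the ledge's top, between the other two; the warming place
- blue_spot (a point): centre of the blue ring on the ledge's top; the bathing place
- bore (a point): mouth of the 21 mm bore, on the ledge's top midway between the red and the blue ring, in which the stop pin stands at the start
- notch (a point): parking point in the side notch, level with the ledge's top: the notch is a slot 24 mm wide (along the ledge's y) between two prongs of 26 mm width, 60 mm long (the ledge's x; this point lies 33 mm behind the ledge's back edge), open at the far end and at the top, 45 mm deep. The pin's collar lies on both prongs, its shaft hangs between them
- pin: stop pin: yellow grip stem 22 mm in diameter, from 6 to 100 mm above the origin; brass collar 44 mm in diameter, 6 mm thick, whose underside centre is the origin; brass shaft 18 mm in diameter reaching 38 mm below the origin. z along the stem, up
- lota: steel lota with fixed lid, 94 mm high, foot 100 mm and belly 120 mm in diameter, with a black round knob on top 28 mm in diameter, from 94 to 128 mm above the origin; origin at the centre of its underside; 0.7 kg. Stands on the red ring at the start
- copper_pot: copper pot with fixed lid, 112 mm in diameter, 85 mm high, two small side loops, with a dark wooden round knob on top 28 mm in diameter, from 85 to 119 mm above the origin; origin at the centre of its underside; 0.6 kg. Stands on the white ring at the start
- soap_box: red plastic soap box, open, fixed, 58 (x) x 308 (y) mm, with four pockets in a row along its y; origin at the centre of its underside; walls 16 mm high, 4 mm thick, floor 4 mm thick
- pocket0 (a point): centre of the floor of pocket 0 of the soap box (numbered towards the box's +y), 4 mm above the counter; each pocket is 50 (box x) x 72 (box y) mm inside, 12 mm deep
- pocket1 (a point): centre of the floor of pocket 1 of the soap box (numbered towards the box's +y), 4 mm above the counter; each pocket is 50 (box x) x 72 (box y) mm inside, 12 mm deep
- pocket2 (a point): centre of the floor of pocket 2 of the soap box (numbered towards the box's +y), 4 mm above the counter; each pocket is 50 (box x) x 72 (box y) mm inside, 12 mm deep
- pocket3 (a point): centre of the floor of pocket 3 of the soap box (numbered towards the box's +y), 4 mm above the counter; each pocket is 50 (box x) x 72 (box y) mm inside, 12 mm deep
- bar0: green soap bar, a block with softly rounded edges 42 (x) x 64 (y) x 36 mm high; origin at the centre of its underside, z up. Lies in pocket 0 at the start; may be absent
- bar1: green soap bar, a block with softly rounded edges 42 (x) x 64 (y) x 36 mm high; origin at the centre of its underside, z up. Lies in pocket 1 at the start; may be absent
- bar2: green soap bar, a block with softly rounded edges 42 (x) x 64 (y) x 36 mm high; origin at the centre of its underside, z up. Lies in pocket 2 at the start; may be absent
- bar3: green soap bar, a block with softly rounded edges 42 (x) x 64 (y) x 36 mm high; origin at the centre of its underside, z up. Lies in pocket 3 at the start; may be absent
- spare0: green soap bar, a block with softly rounded edges 42 (x) x 64 (y) x 36 mm high; origin at the centre of its underside, z up. A spare, lying on the counter at the start
- spare1: green soap bar, a block with softly rounded edges 42 (x) x 64 (y) x 36 mm high; origin at the centre of its underside, z up. A spare, lying on the counter at the start
- spare2: green soap bar, a block with softly rounded edges 42 (x) x 64 (y) x 36 mm high; origin at the centre of its underside, z up. A spare, lying on the counter at the start
- mug: white plastic mug, 80 mm across, 90 mm high; origin at the centre of its underside; a bystander
- jar: glass jar with twist cap, 70 mm in diameter, 110 mm high; origin at the centre of its underside; a bystander
- hairbrush: wooden hairbrush about 210 mm long (its x), 55 mm wide, 24 mm high, lying on its bristles; origin at its underside near the middle; a bystander
Things that resemble listed ones, but are neither listed nor needed, are in the scene too. Leave any brown or pink look-alike of the spare1 alone.

How it is judged:
By the outcome, as a careful person would: the job done as asked, in the order asked, and still so for the second after the job is handed in, with the robot touching nothing.
Of bar0, bar1, bar2, bar3 only 1 to 2 are there at a start; the rules pass over those that are not, and their reading is None.
At some moment in a run one of spare0, spare1, spare2 may be knocked a few centimetres aside while the robot is not near it.
It also fails if it takes over 192 s, if anything falls off the work surface, if the arm or the gripper's body presses on something with over 40 N, if the wrist force passes 120 N, or if a joint passes its speed limit or range.

ROBOT

A 6-joint arm with a two-finger parallel gripper is mounted at the origin on the work surface. World frame = base frame: x ahead of the robot, y to its left, z up, the work surface at z = 0. Lengths are in mm, angles in rad, forces in N, time in s.
With the tool pointing down it reaches from about 350 to 875 mm from the base axis. Payload 4.2 kg.
Tool frame: the origin (TCP) lies between the finger pads; the fingertips stand 17 mm ahead of it and the grasp point (between the pads) lies 2 mm behind it (robot.tip_reach is the z of the fingertips in the tool frame, in mm); z points along the fingers, y is the line along which they close (so a half turn about z gives the same grasp; the last joint's range is limited). The gripper opens to 85 mm and grips with 20 to 120 N. Pads are 22 mm wide; open, the fingers measure 114 mm over their backs; the gripper's body (76 mm by 85 mm) begins 54 mm behind the grasp point. The pads swing forward as they close: fully open they stand 13 mm farther back than shut.
Start: joints at [1.603, 0.385, 0.008, 0, -1.194, -0.259], TCP at [140.507, 608.98, 248.312] pointing down, gripper open.
Joint ranges: [-3.14, 3.14], [-1.21, 2.06], [-1.07, 1.41], [-3.16, 2.05], [-2.99, -0.16], [-3.1, 3.1]. Speed limits (rad/s): [2.79, 2.79, 3.14, 3.14, 3.14, 3.14].

INTERFACE

Orientations are given as a 3x3 rotation matrix whose columns are the frame's x, y, z axes.
In Python, from station import robot gives the robot as it stands. Calls block until the motion is done:
- robot.movep(position, orientation): joint-space move of the TCP to a pose.
- robot.movel(position, rotation=None, velocity=150): straight line of the TCP; rotation=None keeps the orientation; velocity is the mean speed in mm/s.
- robot.set_joints(angles): joint-space move.
- robot.set_gripper(opening, newtons=None): finger opening in mm; newtons is the grip in N (None keeps the last); returns when the fingers have stopped.
- robot.pause(seconds).
- robot.solve_ik(position, orientation): joint angles nearest the present ones, or None.
- robot.sense(): the state.
- robot.capture(name): name is "scene" or "top" or "wrist"; returns (picture, depth): 480x640x3 uint8, red, green, blue; 480x640 float32, mm along the optical axis (not along the pixel's ray), 0 where there is no reading.
- robot.camera_model(name): a dict with "fx", "fy", "cx", "cy" (pixels), "position" and "rotation" of the camera in the world; the wrist camera has in their place "tool_from_camera" (4x4, takes a point from camera to tool coordinates, whose origin is the TCP and whose axes are the flange's). Camera axes: x right, y up, looking along -z (the intrinsics and any distortion apply to the point x, -y, -z); pixel columns grow to the right and rows downward; lengths in mm; the calibration is good to about 2 mm. A picture is of the moment at which its call begins: read the wrist's pose just before it. camera_model takes no time and is no camera call.
A pose or a line that the arm cannot do raises robot.PlanningError and nothing moves.
- robot.close_job(): hands the job in; it is judged then, once.
The state is a dict: "time": time; "qpos": joint angles; "qd": joint speeds; "joint_efforts": joint torques, N m; "ee_pos": TCP position; "orientation": TCP orientation; "ft_force": force on the tool from outside, world axes, zero at the start; "ft_torque": the same for the moment, N m; "width": finger opening in mm; "finger_force": force on a finger pad.
Only numpy, scipy, OpenCV 4.12 (cv2) and the standard library are available. Lean on these libraries where they do the work, as an engineer would, in place of code of your own. Each camera call takes 0.05 s, during which the arm holds its last target. There are 200 camera calls.

## Working session

There is one attempt and no reset: what is moved stays moved. The work goes in short steps, each a Python script; the robot and the scene stay as the last script left them, time stands still between calls to the robot, and variables do not carry over. Pictures are saved under pics/ and viewed, at most 14 in all, crops included, and the job is handed in when it is done.

```bash
ls; mkdir -p pics
python3 - <<'E'
from station import robot
import cv2,numpy as np
for n in("scene","top"):
    p,d=robot.capture(n); cv2.imwrite(f"pics/{n}0.png",p[:,:,::-1]); np.savez(f"pics/{n}0.npz",p=p,d=d)
    m=robot.camera_model(n); print(n,m)
    print((d>0).mean())
print(robot.camera_model("wrist")); s=robot.sense(); print(s)
E
```

```text
pics
scene {'fx': 473.54209364874345, 'fy': 473.54209364874345, 'cx': 314.4682916601218, 'cy': 239.13498785155542, 'position': array([1088.90734288,  525.72697016,  651.54830878]), 'rotation': array([[-0.72577265, -0.42114914,  0.54395538],
       [ 0.68793172, -0.44201219,  0.57565195],
       [-0.00200041,  0.7919966 ,  0.61052222]])}
0.9960546875
top {'fx': 458.1097818193164, 'fy': 458.1097818193164, 'cx': 320.4082318702863, 'cy': 250.00074080000005, 'position': array([ 389.2750013 ,  -33.49312452, 1057.30793036]), 'rotation': array([[-0.02376642,  0.98790274, -0.15324271],
       [-0.9995677 , -0.0261359 , -0.01346613],
       [-0.01730836,  0.15285642,  0.98809683]])}
0.9957877604166666
{'fx': 369.99387431593044, 'fy': 369.99387431593044, 'cx': 319.14180178898187, 'cy': 237.52130502730972, 'tool_from_camera': array([[ 5.94279766e-05,  9.58758873e-01,  2.84220724e-01,
         7.24955145e+01],
       [ 9.99999987e-01, -9.99027709e-05,  1.27910068e-04,
         4.81848750e-01],
       [ 1.51029351e-04,  2.84220713e-01, -9.58758866e-01,
        -1.25726882e+02],
       [ 0.00000000
[... 194 characters left out ...]
605554e-01]), 'qd': array([ 6.02355870e-04, -1.64274126e-03,  3.16661214e-03,  1.23373918e-03,
        2.00905170e-05,  1.30895397e-03]), 'joint_efforts': array([ 1.69065825e-04, -3.93318629e+01,  1.88929349e+01,  4.19787392e+00,
       -2.57093969e-03,  4.97988935e-06]), 'ee_pos': array([140.41987672, 608.51242885, 247.29980129]), 'orientation': array([[ 9.74356699e-01, -2.25008735e-01, -3.05724139e-04],
       [-2.25008889e-01, -9.74354628e-01, -2.01465392e-03],
       [ 1.55430999e-04,  2.03178219e-03, -9.99997924e-01]]), 'ft_force': array([-0.55962758, -0.23678122, -0.90912259]), 'ft_torque': array([-0.02763274,  0.02517915, -0.02162679]), 'finger_force': 0.0, 'width': 85.06971221923395}
```

View pics/scene0.png

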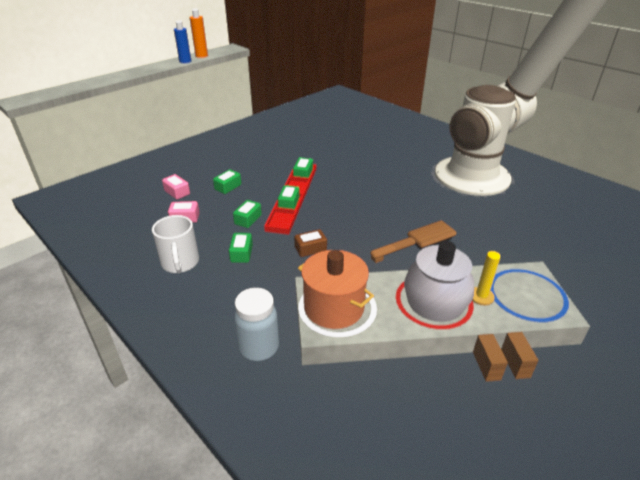

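View pics/top0.png

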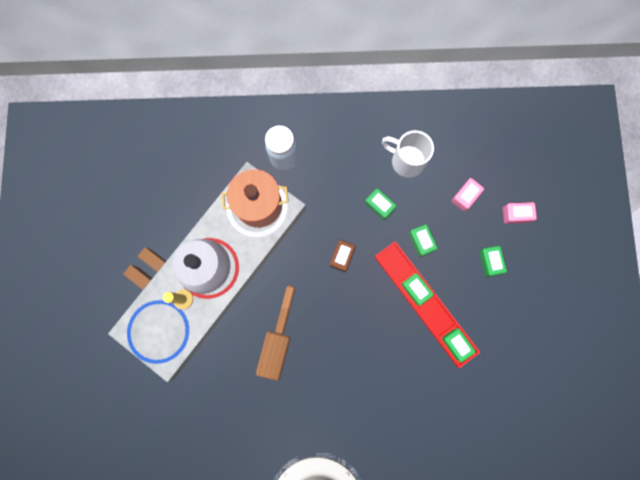

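The scene picture shows the lota at (440,285), the pin at (487,280), the copper pot at (335,290) and the prongs at (505,355). In the top picture:
- **Spares:** (381,204), (424,240) and (494,261).
- **Box:** runs from (387,250) to (472,360). Its first and third pockets look empty.
- **Ring centres:** white (257,205), red (210,267), blue (158,331).

Next I'll measure these.

```bash
cat > h.py <<'E'
import numpy as np,cv2
from scipy.optimize import least_squares
def load(n): z=np.load(f"pics/{n}.npz"); return z["p"],z["d"]
def rays(m,uv):
    uv=np.asarray(uv,float).reshape(-1,2)
    c=np.c_[(uv[:,0]-m["cx"])/m["fx"],-(uv[:,1]-m["cy"])/m["fy"],-np.ones(len(uv))]
    return c@m["rotation"].T
def plane(m,uv,z):
    r=rays(m,uv); return m["position"]+r*((z-m["position"][2])/r[:,2])[:,None]
def deproj(m,uv,d):
    uv=np.asarray(uv).astype(int); return m["position"]+rays(m,uv)*d[uv[:,1],uv[:,0]][:,None]
def tri(m1,a,m2,b):
    r1,r2=rays(m1,a)[0],rays(m2,b)[0]; A=np.c_[r1,-r2]
    t=np.linalg.lstsq(A,m2["position"]-m1["position"],rcond=None)[0]
    p,q=m1["position"]+t[0]*r1,m2["position"]+t[1]*r2
    return (p+q)/2,np.linalg.norm(p-q)
def mask(p,lo,hi):
    h=cv2.cvtColor(np.ascontiguousarray(p),cv2.COLOR_RGB2HSV); return cv2.inRange(h,lo,hi)
def blobs(mk,amin=30):
    n,l,s,c=cv2.connectedComponentsWithStats(mk)
    out=[]
    for i in range(1,n):
        if s[i,4]>=amin:
            ys,xs=np.nonzero(l==i); out.append((c[i],s[i,4],np.c_[xs,ys]))
    return out
def circ(P,r=None):
    c0=P[:,:2].mean(0)
    f=lambda v:np.hypot(*(P[:,:2]-v[:2]).T)-(r or v[2])
    s=least_squares(f,[*c0,r or 60],loss="soft_l1",f_scale=2); return s.x,np.abs(s.fun).mean()
BLUE=((100,120,80),(125,255,255)); RED=((0,200,80),(4,255,255)); GREEN=((50,120,40),(85,255,255)); YEL=((22,180,120),(32,255,255))
def wristcam(robot):
    s=robot.sense(); m=robot.camera_model("wrist"); T=m["tool_from_camera"]
    R=s["orientation"]; m["position"]=s["ee_pos"]+R@T[:3,3]; m["rotation"]=R@T[:3,:3]; return m
E
python3 - <<'E'
from station import robot
from h import *
np.set_printoptions(precision=1,suppress=True)
M={n:robot.camera_model(n) for n in("scene","top")}
for n in M:
    p,d=load(n+"0"); m=M[n]; print("==",n)
    for nm,c,r in(("blue",BLUE,64.5),):
        for b in blobs(mask(p,*c),200):
            P=plane(m,b[2],45); print(nm,b[0],b[1],circ(P,r),"z",np.median(deproj(m,b[2],d)[:,2]))
    for b in blobs(mask(p,*RED),60):
        D=deproj(m,b[2],d); P=plane(m,b[2],45)
        print("red",b[0],b[1],"z",np.median(D[:,2]),circ(P,64.5), cv2.minAreaRect(plane(m,b[2],16)[:,:2].astype(np.float32)))
    for b in blobs(mask(p,*GREEN),60):
        D=deproj(m,b[2],d);print("green",b[0],b[1],"D",np.median(D,0),"ztop",np.percentile(D[:,2],90))
    for b in blobs(mask(p,*YEL),40):
        D=deproj(m,b[2],d);print("yel",b[0],b[1],np.median(D,0),D[:,2].max())
    # dark knobs: depth height band
    v,u=np.mgrid[:480,:640]; uv=np.c_[u.ravel(),v.ravel()]; D=deproj(m,uv,d)
    k=((D[:,2]>155)&(D[:,2]<185)&(D[:,0]>200)&(D[:,0]<900)&(abs(D[:,1])<600)&(d.ravel()>0)).reshape(480,640).astype(np.uint8)
    for b in blobs(k,20): D2=deproj(m,b[2],d);print("knob?",b[0],b[1],np.median(D2,0),D2[:,2].max())
E
```

```text
== scene
blue [182.4  45.5] 362 (array([  -19.8, -1478.9,    64.5]), np.float64(84.94860921513424)) z 54.84551583611187
blue [536.5 299.6] 451 (array([378.6, 339.7,  64.5]), np.float64(1.5554096400780788)) z 44.399277308152705
red [287.3 207.6] 889 z 6.208786627804443 (array([ 497.4, -201.1,   64.5]), np.float64(26.299927006073375)) ((435.98236083984375, -245.69346618652344), (316.689697265625, 58.57662582397461), 34.623905181884766)
green [302.9 168.5] 207 D [ 352.7 -303.    32.2] ztop 38.295761557160766
green [227.2 183. ] 357 D [ 532.4 -391.6   22.2] ztop 33.798354764080884
green [288.3 198.8] 257 D [ 477.  -217.1   33.7] ztop 38.74341815008408
green [247.1 215.2] 431 D [ 586.8 -239.5   23.9] ztop 34.03941369560653
green [240.6 249.8] 439 D [ 672.2 -143.4   28.7] ztop 34.859531935387096
yel [488.3 274.1] 503 [456.1 289.8 106.6] 651.5483087830124
knob? [446.3 249.5] 276 [523.3 237.9 170.2] 174.49796845211188
knob? [335.  256.9] 193 [661.3 121.  162.4] 164.51519256688925
== top
blue [156.4 333.4] 534 (array([375.7, 341.1,  64.5]), np.float64(1.6636398392965066)) z 46.255188516840406
green [379.3 204.2] 272 D [ 648.7 -154.7   34.3] ztop 37.508742939592665
green [421.9 240.4] 290 D [ 562.6 -245.6   34.3] ztop 36.71713276199823
green [491.2 261.3] 389 D [ 511.1 -395.    33.6] ztop 36.83202589227601
green [415.7 289.8] 229 D [ 451.3 -226.1   39.3] ztop 41.438829268493826
green [457.3 344.6] 307 D [ 332.6 -309.    38.7] ztop 41.28073775790281
knob? [250.3 191.1] 151 [652.1 117.9 163.8] 168.00356455614087
knob? [191.2 261.2] 188 [511.2 232.1 172.5] 177.24833764882294
```

```bash
cat >> h.py <<'E'
def Rd(ydir):
    y=np.array([*ydir[:2],0.]);y/=np.linalg.norm(y);z=np.array([0,0,-1.]);return np.c_[np.cross(y,z),y,z]
def best(robot,pos,ydir):
    "of the two half-turn grasps: the one with the smaller joint travel, or None"
    q0=robot.sense()["qpos"];c=[]
    for s in(1,-1):
        R=Rd(s*np.asarray(ydir,float));q=robot.solve_ik(pos,R)
        if q is not None and abs(q[5])<2.9:c.append((np.abs(np.asarray(q)-q0).max(),s,R))
    return min(c,key=lambda t:t[0])[2]
def shot(robot,name):
    m=wristcam(robot);p,d=robot.capture("wrist")
    np.savez(f"pics/{name}.npz",p=p,d=d,position=m["position"],rotation=m["rotation"],k=[m["fx"],m["fy"],m["cx"],m["cy"]])
    cv2.imwrite(f"pics/{name}.png",p[:,:,::-1])
def loadw(name):
    z=np.load(f"pics/{name}.npz");m=dict(zip(("fx","fy","cx","cy"),z["k"]),position=z["position"],rotation=z["rotation"]);return m,z["p"],z["d"]
E
python3 - <<'E'
from station import robot
from h import *
for nm,pos,yd in(("w1",[460,290,330],(-.79,.6)),("w2",[560,210,360],(-.79,.6)),("w3",[560,-210,300],(.82,.57)),("w4",[470,-270,300],(.82,.57))):
    R=best(robot,pos,yd); robot.movep(pos,R); robot.pause(.3); shot(robot,nm); s=robot.sense(); print(nm,s["time"],s["qpos"].round(2),s["ee_pos"].round(1))
E
```

```text
w1 2.1333 [ 0.86  0.2  -0.05  0.   -1.32 -1.51] [459.8 290.3 329.8]
w2 3.075 [ 0.63  0.28  0.14 -0.   -1.42 -1.28] [559.5 210.6 360.1]
w3 4.9917 [-0.09  0.31  0.02 -0.   -1.29 -2.45] [ 560.2 -209.5  300.1]
w4 5.85 [-0.22  0.21 -0.11 -0.   -1.25 -2.31] [ 470.6 -269.6  299.7]
```

```bash
python3 -c "
import cv2,numpy as np
a=[cv2.resize(cv2.imread(f'pics/w{i}.png'),(400,300)) for i in(1,2,3,4)]
cv2.imwrite('pics/mw.png',np.vstack([np.hstack(a[:2]),np.hstack(a[2:])]))"
```

```text
(no output)
```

View pics/mw.png

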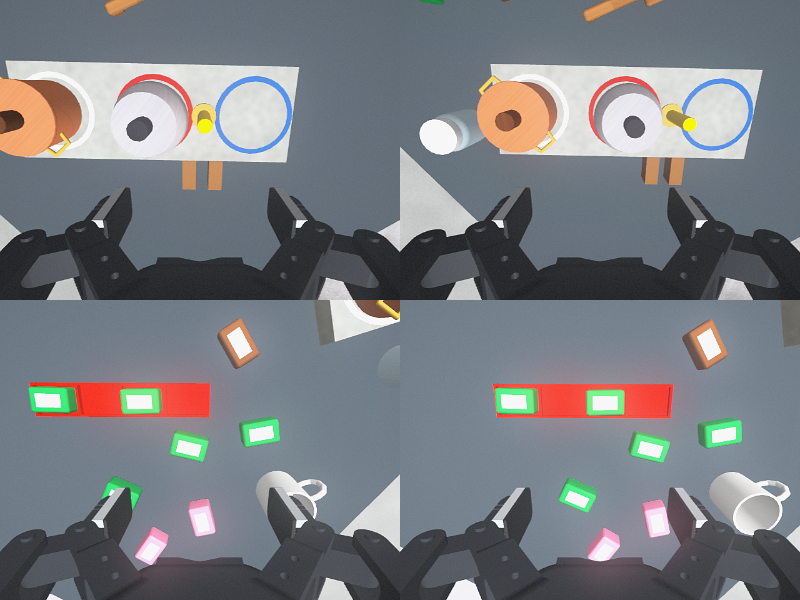

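The wrist views show the ledge with its rings, pin and prongs, all clear of obstruction. In the box (full-size w4), bars fill the first and third pockets from the left, so the second and fourth are empty. Now the two-view measurement.

```bash
cat > meas.py <<'E'
from h import *
np.set_printoptions(precision=1,suppress=True)
def white(p): return mask(p,(0,0,200),(180,60,255))
if __name__=="__main__":
  for n in("w1","w2"):
    m,p,d=loadw(n);print("==",n)
    for b in blobs(mask(p,(100,120,80),(125,255,255)),200):print("blue",b[0],circ(plane(m,b[2],45),64.5),"z",np.median(deproj(m,b[2],d)[:,2]))
    for b in blobs(mask(p,(0,170,100),(5,255,255))|mask(p,(175,170,100),(180,255,255)),200):print("red",b[0],b[1],circ(plane(m,b[2],45),64.5),"z",np.median(deproj(m,b[2],d)[:,2]))
    for b in blobs(mask(p,(22,150,60),(33,255,255)),40):
        D=deproj(m,b[2],d);print("yel",b[0],b[1],"z",np.percentile(D[:,2],[5,50,95]),"med",np.median(D,0))
        t=D[:,2]>141; 
        if t.sum()>20: print("  top centroid px",b[2][t].mean(0),D[t].mean(0))
    v,u=np.mgrid[:480,:640]; uv=np.c_[u.ravel(),v.ravel()]; D=deproj(m,uv,d); ok=d.ravel()>0
    for nm,lo,hi in(("knoblota",168,178),("knobcu",159,167)):
        k=(ok&(D[:,2]>lo)&(D[:,2]<hi)&(uv[:,1]<290)).reshape(480,640).astype(np.uint8)
        for b in blobs(k,60):
            q=deproj(m,b[2],d); c,r=cv2.minEnclosingCircle(q[:,:2].astype(np.float32)); print(nm,b[0],b[1],q.mean(0),"enc",np.array(c),r)
    for b in blobs(mask(p,(8,90,60),(18,255,255)),300):
        D=deproj(m,b[2],d); t=(D[:,2]>38)&(D[:,2]<52)
        if t.sum()>100:
            r=cv2.minAreaRect(plane(m,b[2][t],45)[:,:2].astype(np.float32));print("brown45",b[0],t.sum(),np.median(D[t],0),r)
  for n in("w3","w4"):
    m,p,d=loadw(n);print("==",n)
    rm=mask(p,(0,200,100),(6,255,255))|mask(p,(174,200,100),(180,255,255))
    for b in blobs(rm,1500):
        D=deproj(m,b[2],d); print("box",b[0],b[1],"z pct",np.percentile(D[:,2],[5,50,95]),cv2.minAreaRect(plane(m,b[2],16)[:,:2].astype(np.float32)))
    g=mask(p,(50,90,40),(85,255,255)); g2=cv2.morphologyEx(g,cv2.MORPH_CLOSE,np.ones((3,3)))
    v,u=np.mgrid[:480,:640]
    for b in blobs(white(p),150):
        if g[max(0,int(b[0][1])-28):int(b[0][1])+28,max(0,int(b[0][0])-28):int(b[0][0])+28].sum()/255<150: continue
        z=np.median(deproj(m,b[2],d)[:,2]); r=cv2.minAreaRect(plane(m,b[2],z)[:,:2].astype(np.float32)); print("label",b[0],b[1],"z %.1f"%z,r)
E
python3 meas.py
```

```text
== w1
blue [405.7 180.5] (array([378. , 339.3,  64.5]), np.float64(2.042935340523583)) z 45.778645654859474
red [247.7 132.8] 643 (array([516.5, 229.2,  64.5]), np.float64(2.28371193751392)) z 45.74214275498122
yel [328.2 199.2] 512 z [ 98.8 144.8 146.2] med [445.5 283.6 144.8]
  top centroid px [327.6 201.3] [446.4 284.1 147. ]
yel [ 95.  236.3] 193 z [106.5 107.8 109.2] med [652.7 183.4 107.8]
knoblota [219.9 208.3] 981 [514.1 233.6 172.8] enc [514.7 233.8] 14.009618759155273
knobcu [  5.5 199. ] 342 [649.2 124.3 162.9] enc [653.3 120.7] 13.025924682617188
knobcu [232.2 197.6] 90 [503.9 232.9 162.9] enc [509.3 233.3] 12.58375072479248
brown45 [302.4 279.4] 1002 [537.  358.8  45.1] ((537.7031860351562, 359.3178405761719), (58.29530715942383, 25.625244140625), 52.57184982299805)
brown45 [343.7 280.1] 993 [498.2 390.   45.1] ((498.6112060546875, 390.5668640136719), (58.82185363769531, 25.892818450927734), 51.620765686035156)
== w2
blue [511.  179.1] (array([377.9, 339.4,  64.5]), np.float64(2.059016367149273)) z 45.784846683202375
red [358.8 131.5] 379 (array([513.9, 230.5,  64.5]), n
[... 1354 characters left out ...]
67188), 20.99571990966797)
== w4
label [181.7 162.3] 887 z 40.4 ((333.302001953125, -318.9642639160156), (40.939781188964844, 22.247785568237305), 33.031280517578125)
label [327.6 164.5] 875 z 40.4 ((457.34442138671875, -235.76783752441406), (40.261112213134766, 22.243045806884766), 34.869380950927734)
label [518.2 215.5] 781 z 36.4 ((656.9668579101562, -162.59564208984375), (40.719608306884766, 22.579307556152344), 45.324851989746094)
label [399.8 238.8] 732 z 36.4 ((568.802978515625, -255.90341186523438), (40.9604377746582, 22.34683609008789), 21.04391098022461)
label [282.8 318.5] 605 z 36.4 ((517.1389770507812, -410.9306640625), (40.79172134399414, 22.590896606445312), 9.252293586730957)
```

```bash
cat > geo.py <<'E'
import numpy as np
yl=np.array([-.7815,.624]);xl=np.array([.624,.7815])
notch=np.array([520.1,377.1]);bore=np.array([446.4,284.9]);blue=bore+87.5*yl;red=bore-87.5*yl;white=bore-262.5*yl
E
python3 - <<'E'
from station import robot
from h import *; from geo import *
np.set_printoptions(precision=1,suppress=True)
m1,m2=loadw("w1")[0],loadw("w2")[0]
print("tri pin top",tri(m1,[327.6,201.3],m2,[462.9,198.9]),"lota knob",tri(m1,[219.9,208.3],m2,[376.2,205]),"prong",tri(m1,[302.4,279.4],m2,[402.8,272.8]))
m3,m4=loadw("w3")[0],loadw("w4")[0]
print("labels",[tri(m3,a,m4,b) for a,b in(([222.5,162.5],[327.6,164.5]),([418,213.6],[518.2,215.5]),([301.5,237],[399.8,238.8]))])
for n in("w3","w4"):
    m,p,d=loadw(n); k=mask(p,(0,200,100),(6,255,255))|mask(p,(174,200,100),(180,255,255)); ys,xs=np.nonzero(k); uv=np.c_[xs,ys]; D=deproj(m,uv,d)
    D=D[(D[:,2]<20)&(D[:,2]>0)&(d[ys,xs]>0)&(D[:,0]<560)&(D[:,1]<-100)]; print(n,cv2.minAreaRect(D[:,:2].astype(np.float32)), D[D[:,2]>12][:,2].mean())
def log(t): s=robot.sense(); print(t,round(s["time"],1),s["ee_pos"],s["ft_force"],round(s["width"],1),s["finger_force"])
Z=118
R=best(robot,[*bore,200],xl); robot.movep([*bore,215],R); robot.movel([*bore,Z],velocity=120); log("at")
robot.set_gripper(10,40); log("grip")
robot.movel([*bore,Z+58],velocity=80); log("up")
robot.movel([*notch,Z+58],velocity=120); robot.pause(.2); log("over"); shot(robot,"n1")
np.save("R.npy",R)
E
```

```text
tri pin top (array([446.9, 284.8, 142.9]), np.float64(0.11799249630991304)) lota knob (array([515. , 233.6, 170. ]), np.float64(0.11805784751528346)) prong (array([537.8, 359.5,  43.4]), np.float64(0.2951763295978622))
labels [(array([ 457.1, -235.3,   39.5]), np.float64(0.024078801687297518)), (array([ 657. , -162.3,   36.4]), np.float64(0.04519068074491837)), (array([ 568.8, -255.9,   36. ]), np.float64(0.022955392336137605))]
w3 ((426.1687316894531, -256.0625305175781), (306.60894775390625, 57.59934616088867), 34.62448501586914) 15.92982498483707
w4 ((426.09765625, -256.07110595703125), (307.104736328125, 57.56150436401367), 34.61720657348633) 16.058083971103404
at 8.8 [446.9 285.2 118.7] [-0.3  0.2 -0.3] 85.6 0.0
grip 9.4 [446.6 285.1 118.3] [ 0.1 -0.5  1.2] 20.9 39.0205192565918
up 10.3 [446.  284.5 175.4] [-0.1  0.7 -1.4] 21.1 39.12210166454315
over 11.6 [519.9 376.7 176.3] [ 0.4  0.5 -0.5] 21.3 39.12508964538574
```

Run:
```python
from station import robot
from h import *; from geo import *
np.set_printoptions(precision=1,suppress=True)
def log(t): s=robot.sense(); print(t,round(s["time"],1),s["ee_pos"],s["ft_force"],round(s["width"],1),s["finger_force"]); return s
robot.movel([*notch,140],velocity=100); log("mid")
for z in(124,121,119.5,118.5,117.5,116.5):
    robot.movel([*notch,z],velocity=30); s=log(z)
    if abs(s["ft_force"][2])>4: break
robot.set_gripper(50); log("open")
robot.movel([*notch,215],velocity=120); robot.movel([*(bore+np.array([20,10])),300],velocity=200);robot.pause(.2); shot(robot,"n2"); log("")
p,d=robot.capture("scene"); cv2.imwrite("pics/n3.png",cv2.resize(p[200:420,320:640,::-1],(640,440)))
p,d=robot.capture("top");np.savez("pics/top1.npz",p=p,d=d)
```

```text
mid 12.2 [520.3 377.2 140. ] [ 0.1 -0.5 -1.8] 21.1 39.12595868110657
124 12.9 [520.2 377.1 124. ] [ 0.6  0.3 -1.2] 20.9 39.12582993507385
121 13.1 [520.  377.  120.8] [ 0.7 -0.1 -0.2] 20.8 39.125869274139404
119.5 13.4 [520.1 377.1 119.4] [-0.  -0.4 -0.4] 21.1 39.12587642669678
118.5 13.6 [520.1 377.1 118.4] [-0.5  0.4 -1.8] 21.3 39.12584960460663
117.5 13.9 [520.3 377.2 118.3] [-0.2 -0.   3.3] 21.3 39.60358142852783
116.5 14.1 [520.4 377.3 118.2] [-2.1 -1.1  6.8] 21.3 40.207183957099915
open 14.5 [520. 377. 116.] [ 0.6 -0.8  0. ] 50.1 0.0
 16.6 [466.5 295.3 298.7] [ 0.2  0.5 -0.1] 50.0 0.0
```

View pics/n3.png

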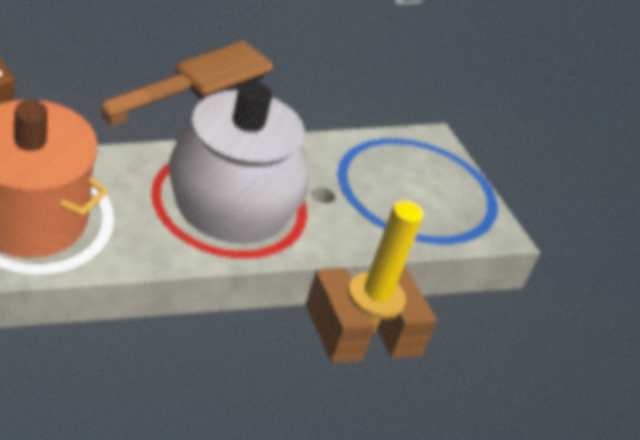

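Run:
```python
from h import *
np.set_printoptions(precision=1,suppress=True)
m,p,d=loadw("n2")
for b in blobs(mask(p,(22,150,60),(33,255,255)),40):
    D=deproj(m,b[2],d);t=D[:,2]>141;print("yel",b[0],b[1],np.percentile(D[:,2],[5,50,95]),np.median(D[t],0) if t.sum()>10 else np.median(D,0))
v,u=np.mgrid[:480,:640]; uv=np.c_[u.ravel(),v.ravel()]; D=deproj(m,uv,d)
k=((d.ravel()>0)&(D[:,2]>168)&(D[:,2]<178)&(uv[:,1]<290)).reshape(480,640).astype(np.uint8)
for b in blobs(k,60):
    q=deproj(m,b[2],d); print("knob",b[0],b[1],cv2.minEnclosingCircle(q[:,:2].astype(np.float32)))
```

```text
yel [207.4 222.9] 1447 [ 51.5 128.6 145.8] [520.7 375.2 144.9]
knob [345.5 121. ] 1455 ((515.3473510742188, 233.43162536621094), 13.901378631591797)
```

The pin stands in the notch with its collar on both prongs (around (380,295) in the crop) and the bore is empty. Next is the lota.

```bash
cat > slide.py <<'E'
import sys
from station import robot
from h import *; from geo import *
np.set_printoptions(precision=1,suppress=True)
def log(t): s=robot.sense(); print(t,round(s["time"],1),s["ee_pos"],s["ft_force"],round(s["width"],1),round(s["finger_force"],1)); return s
def slide(knob,goal,z,press=1.5):
    knob=np.asarray(knob)
    robot.set_gripper(60); R=best(robot,[*knob,z+60],yl); robot.movep([*knob,z+60],R); robot.movel([*knob,z],velocity=80); log("at")
    robot.set_gripper(20,40); log("grip")
    a=np.r_[knob,z-press]; robot.movel(a,velocity=20); s=log("press")
    for f in(.25,.5,.75,1):
        robot.movel([*(knob+f*(goal-knob)),z-press],velocity=60); s=log(f)
        if np.abs(s["ft_force"]).max()>40: print("HIGH");break
    robot.pause(.2); robot.set_gripper(60); robot.movel([*goal,z+70],velocity=100)
def look(name,zlo,zhi,zt,pos):
    R=best(robot,pos,yl); robot.movep(pos,R); robot.pause(.2); shot(robot,name); m,p,d=loadw(name)
    v,u=np.mgrid[:480,:640]; uv=np.c_[u.ravel(),v.ravel()]; D=deproj(m,uv,d)
    k=((d.ravel()>0)&(D[:,2]>zlo)&(D[:,2]<zhi)&(uv[:,1]<290)).reshape(480,640).astype(np.uint8)
    for b in blobs(k,60): q=deproj(m,b[2],d); print("knob",b[0],b[1],q[:,2].mean(),cv2.minEnclosingCircle(q[:,:2].astype(np.float32)))
E
python3 - <<'E'
from slide import *
slide([515.1,233.6],blue,161)
look("l1",168,178,173,[*(bore+[10,10]),320]); log("")
print("goal",blue)
E
```

```text
at 19.1 [515.5 233.9 161.5] [-0.1  0.  -0.4] 59.9 0.0
grip 19.5 [515.3 233.9 161.7] [ 0.2 -0.3  3.4] 27.0 39.9
press 19.7 [515.5 233.9 161.7] [-3.6  0.5 10.6] 27.3 40.9
0.25 20.6 [482.4 260.9 161.6] [ 0.8 -1.   7.4] 26.6 40.6
0.5 21.5 [448.  287.5 161.6] [-0.3 -0.5  8. ] 26.8 40.6
0.75 22.4 [413.7 314.  161.6] [-0.  -0.8  7.9] 26.6 40.7
1 23.2 [379.4 340.6 161.6] [ 0.3 -0.9  7.5] 27.0 40.7
knob [435.5 211.9] 1067 172.8608148079726 ((379.6615905761719, 340.0810241699219), 13.96989917755127)
 25.6 [455.6 295.1 318.8] [ 0.1  0.3 -0.8] 59.9 0.0
goal [378.  339.5]
```

Run:
```python
from slide import *
look("c0",160,167,164,[*(white-60*xl+30*yl),320])
```

```text
knob [274.5 283.8] 341 163.7123530634099 ((654.077392578125, 114.85057067871094), 13.301965713500977)
```

```bash
sed -i 's/&(uv\[:,1\]<290)/\&(uv[:,1]<400)/' slide.py
python3 - <<'E'
from slide import *
look("c1",160,167,164,[*(white+20*xl+30*yl),320])
m,p,d=loadw("c0"); uv=np.argwhere(np.ones((480,640)))[:,::-1]; D=deproj(m,uv,d)
k=(d.ravel()>0)&(D[:,2]>160)&(D[:,2]<167); q=D[k];q=q[np.hypot(*(q[:,:2]-[656,118]).T)<25]; print(cv2.minEnclosingCircle(q[:,:2].astype(np.float32)),len(q))
E
```

```text
knob [272.9 199. ] 981 163.9255475144264 ((656.4957885742188, 117.09109497070312), 13.964604377746582)
((656.4920043945312, 116.7774658203125), 14.146071434020996) 814
```

Run:
```python
from slide import *
slide([656.4,117.0],red,152)
look("c2",160,167,164,[*(red+20*yl),320]); log(""); print("goal",red)
b=np.array([426.1,-256.07,0]); yd=(np.cos(np.radians(34.62)),np.sin(np.radians(34.62)))
pos=[490,-260,320]; robot.movep(pos,best(robot,pos,yd)); robot.pause(.2); shot(robot,"b1")
from meas import white as wm
m,p,d=loadw("b1"); g=mask(p,(50,90,40),(85,255,255))
for q in blobs(wm(p),150):
    x,y=q[0].astype(int)
    if g[max(0,y-28):y+28,max(0,x-28):x+28].sum()/255<150: continue
    z=np.median(deproj(m,q[2],d)[:,2]); print("label",q[0],"z %.1f"%z,cv2.minAreaRect(plane(m,q[2],z)[:,:2].astype(np.float32)))
a=[cv2.resize(cv2.imread(f"pics/{i}.png"),(400,300)) for i in("c2","b1")]; cv2.imwrite("pics/m2.png",np.hstack(a))
```

```text
at 29.1 [656.9 117.1 152.6] [-0.4 -0.4  0.8] 60.1 0.0
grip 29.5 [656.7 117.1 152.8] [ 0.1 -0.1  2.7] 27.2 39.9
press 29.7 [656.8 117.1 152.8] [-2.8  1.3  7.5] 26.6 40.6
0.25 30.6 [622.5 145.7 152.8] [-0.1  0.8  6.6] 26.7 40.5
0.5 31.5 [587.  174.2 152.7] [0.6 0.7 6.9] 26.7 40.5
0.75 32.4 [551.6 202.6 152.7] [0.1 0.7 7.2] 26.6 40.6
1 33.4 [516.3 231.1 152.7] [-0.  -0.1  7.3] 26.6 40.6
knob [293.2 227.1] 948 163.90810776687306 ((516.2686767578125, 230.99241638183594), 13.9102201461792)
knob [504.4 222.1] 160 163.33018306412896 ((380.5318298339844, 338.53802490234375), 13.58104133605957)
 35.6 [498.9 242.4 318.4] [-0.8 -0.  -0.1] 60.0 0.0
goal [514.8 230.3]
label [167.6 158.3] z 40.5 ((333.35137939453125, -318.9145812988281), (40.97351837158203, 22.254615783691406), 33.05149841308594)
label [306.6 160. ] z 40.4 ((457.01019287109375, -235.3994903564453), (40.028533935546875, 21.12919044494629), 34.706172943115234)
label [489.7 208.4] z 36.4 ((657.0608520507812, -162.4442596435547), (41.00666046142578, 22.551406860351562), 45.54029083251953)
label [377.1 231.1] z 36.5 ((568.839111328125, -255.8566436767578), (41.0077018737793, 22.316051483154297), 21.025999069213867)
label [266.4 308.2] z 36.4 ((516.8373413085938, -411.0455017089844), (40.607086181640625, 22.64438247680664), 9.131591796875)
```

View pics/m2.png

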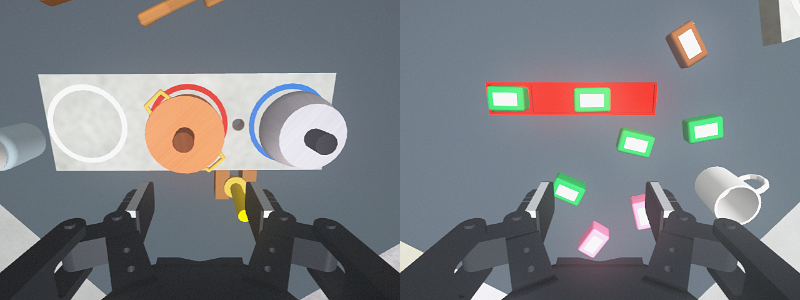

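Both pots stand on their rings, within about 2 mm of the goals. The second and fourth pockets are still empty and the spares haven't moved. Now the bars, with a fresh look before each pick.

```bash
cat > bars.py <<'E'
from slide import *
from meas import white as wm
ub=np.array([np.cos(np.radians(34.62)),np.sin(np.radians(34.62))]); nb=np.array([-ub[1],ub[0]]); box=np.array([426.1,-256.07])
def labels(name,pos=[490,-260,320]):
    robot.movep(pos,best(robot,pos,ub)); robot.pause(.2); shot(robot,name); m,p,d=loadw(name); g=mask(p,(50,90,40),(85,255,255)); o=[]
    for q in blobs(wm(p),150):
        x,y=q[0].astype(int)
        if g[max(0,y-28):y+28,max(0,x-28):x+28].sum()/255<150: continue
        z=np.median(deproj(m,q[2],d)[:,2]); c,s,a=cv2.minAreaRect(plane(m,q[2],z)[:,:2].astype(np.float32)); a=a if s[0]>s[1] else a+90
        c=np.array(c); o.append((c,a,z,s)); print("label",c,round(a,1),round(z,1),np.array(s),"box uv",(c-box)@ub,(c-box)@nb)
    return o
def put(near,off,name,z=33):
    L=labels(name); c,a,_,_=min(L,key=lambda l:np.hypot(*(l[0]-near))); assert np.hypot(*(c-near))<60 and abs((c-box)@nb)>60
    cl=np.array([-np.sin(np.radians(a)),np.cos(np.radians(a))]); robot.set_gripper(60)
    R=best(robot,[*c,100],cl); robot.movep([*c,110],R); robot.movel([*c,z],velocity=80); log("at")
    robot.set_gripper(30,40); s=log("grip"); robot.movel([*c,110],velocity=100); s=log("up")
    if not 38<s["width"]<46: print("BAD GRIP");return
    t=box+off*ub; y0=R[:2,1]; y1=nb*np.sign(nb@y0); R2=Rd(y1)
    robot.movep([*t,110],R2); robot.movel([*t,60],velocity=80); log("over")
    robot.movel([*t,z+6],velocity=40); log("low"); robot.movel([*t,z+4],velocity=20); s=log("down")
    robot.pause(.1); robot.set_gripper(56); robot.movel([*t,120],velocity=80)
E
python3 - <<'E'
from bars import *
put([568.8,-255.9],-38,"b2")
L=labels("b3")
E
```

```text
label [ 333.4 -319.1] 33.6 40.4 [41.1 22.2] box uv -112.09144421177719 0.8158832513117744
label [ 457.  -235.3] 34.9 40.5 [40.6 22.2] box uv 37.237525376374336 -0.5051835432643621
label [ 657.1 -162.5] 45.5 36.4 [41.  22.6] box uv 243.25987530049647 -54.23047991073592
label [ 568.9 -255.9] 21.0 36.5 [41.1 22.3] box uv 117.57870208149636 -80.96432005662126
label [ 517.  -410.9] 9.3 36.4 [41.  22.6] box uv -13.140434732570881 -179.10033724262414
at 40.6 [ 569.4 -256.    33.6] [ 0.4 -0.5 -0.4] 60.0 0.0
grip 41.0 [ 569.5 -256.    33.9] [1.  0.3 2.6] 41.4 42.6
up 41.9 [ 568.2 -255.7  109.2] [-0.4  0.6 -1.9] 41.3 42.1
over 43.4 [ 395.4 -277.8   60.1] [-0.5 -0.4 -1.6] 40.9 42.1
low 44.0 [ 394.8 -277.7   38.9] [ 0.5 -0.1 -1.3] 40.8 42.1
down 44.3 [ 395.4 -277.9   37.8] [-0.7  1.2  5.1] 41.2 42.9
label [ 517.3 -410.8] 9.4 36.5 [40.7 22.3] box uv -12.85305759015813 -179.1961971508253
label [ 656.9 -162.5] 45.3 36.5 [41.  22.3] box uv 243.1109693535769 -54.167600433773856
label [ 457.6 -235.2] 34.6 40.5 [40.  21.2] box uv 37.83752325398114 -0.7151280553838504
label [ 395.2 -278.2] 34.6 40.3 [41.1 21.2] box uv -38.01334516331295 -0.6232328582445312
label [ 333.5 -319.1] 32.5 40.4 [41.1 22.2] box uv -112.00626740783193 0.7898247123172482
```

```bash
sed -i 's/>60$/>45/' bars.py; grep -n assert bars.py
python3 - <<'E'
from h import *
from station import robot
np.set_printoptions(precision=1,suppress=True)
m,p,d=loadw("b3"); m2=robot.camera_model("top"); p2,d2=load("top1")
for m,d in((m,d),(m2,d2)):
    uv=np.argwhere(np.ones(d.shape))[:,::-1]; D=deproj(m,uv,d)
    q=D[(d.ravel()>0)&(D[:,2]>65)&(D[:,2]<100)&(D[:,0]>600)&(D[:,0]<900)&(D[:,1]<-90)&(D[:,1]>-330)]
    if len(q)<50: continue
    print(len(q),q.min(0),q.max(0),"nearest to B",q[np.hypot(*(q[:,:2]-[657,-162.5]).T).argmin()])
E
```

```text
13:    L=labels(name); c,a,_,_=min(L,key=lambda l:np.hypot(*(l[0]-near))); assert np.hypot(*(c-near))<60 and abs((c-box)@nb)>45
4781 [ 724.2 -276.5   65. ] [ 805.  -174.2   93. ] nearest to B [ 731.2 -215.    88.5]
534 [ 721.4 -275.    65. ] [ 801.4 -172.5   93.6] nearest to B [ 730.3 -209.6   69. ]
```

Run:
```python
from bars import *
put([656.9,-162.5],114,"b4")
L=labels("b5")
look("f1",160,178,164,[*(bore+[20,10]),330]); log("")
for n in("scene","top"):
    p,d=robot.capture(n); cv2.imwrite(f"pics/{n}9.png",p[:,:,::-1])
```

```text
label [ 517.3 -410.8] 9.4 36.5 [40.9 22.3] box uv -12.909128373748203 -179.1407628720002
label [ 656.9 -162.5] 45.6 36.4 [41.  22.2] box uv 243.10378030849546 -54.14009045816789
label [ 457.7 -235.4] 34.6 40.4 [41.1 21.2] box uv 37.73744000131316 -0.9419614834230146
label [ 395.4 -278.4] 34.6 40.5 [41.1 21.2] box uv -37.94461877256094 -0.9581892514682195
label [ 333.3 -318.9] 32.2 40.5 [41.1 22.2] box uv -112.06781294202088 0.9710810000061159
at 50.7 [ 657.5 -162.5   33.7] [-0.4  0.1 -0.4] 59.8 0.0
grip 51.0 [ 657.6 -162.5   34. ] [0.5 0.6 2.9] 40.9 42.5
up 51.9 [ 656.3 -162.4  109.1] [ 0.7 -0.3 -1.7] 40.9 42.0
over 53.3 [ 520.4 -191.3   60.2] [ 0.3 -0.6 -1.6] 41.4 42.0
low 54.0 [ 520.  -191.3   38.9] [ 0.4 -0.2 -1.4] 41.0 42.0
down 54.2 [ 520.5 -191.4   37.9] [0.1 0.7 4.7] 40.9 42.7
label [ 517.3 -410.9] 9.1 36.4 [40.6 22.5] box uv -12.893119315449283 -179.20169258869672
label [ 520.6 -191.6] 34.6 40.4 [40.8 21.2] box uv 114.40501010364584 -0.5827945160248547
label [ 457.3 -235.3] 34.6 40.4 [41.  21.2] box uv 37.53199005688231 -0.6181184595828206
label [ 395.2 -278.2] 34.6 40.4 [41.1 21.2] box uv -37.976662333072895 -0.6256398329332917
label [ 333.4 -319. ] 32.8 40.4 [41.  22.2] box uv -112.04549609049297 0.9143999928874464
knob [200.7 242.8] 1042 171.84483727089136 ((380.3109130859375, 340.2957763671875), 13.96330738067627)
knob [413.4 240.8] 849 163.87711755995988 ((516.8074951171875, 231.2284698486328), 14.070369720458984)
 59.6 [466.7 294.4 330. ] [-0.3 -0.6  0.5] 56.2 0.0
```

View pics/scene9.png

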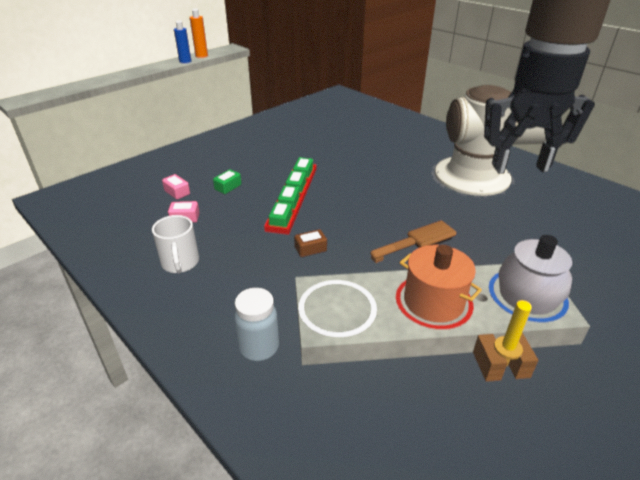

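The picture shows all four pockets filled, around (291,190). The copper pot is on red (440,285), the lota on blue (537,280) and the pin upright in the notch (512,335). The jar, mug and brush are undisturbed, and the gripper is clear of everything, so I'm handing in.

```bash
python3 -c "
from station import robot
print(robot.close_job())"
```

```text
the job is handed in; nothing more can be done
None
```

The job is handed in: the pin is parked upright in the notch, the lota is on blue and the copper pot on red (each within about 3 mm of centre), and both empty soap pockets are filled, with about 60 s of the 192 s used.

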